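# Refit the sensor board in the blood analyser

### The arm

A 6-joint arm with a two-finger parallel gripper is mounted at the origin on the work surface. World frame = base frame: x ahead of the robot, y to its left, z up, the work surface at z = 0. Lengths are in m, angles in rad, forces in N, time in s.
With the tool pointing down it reaches from about 0.225 to 0.875 m from the base axis. Payload 3.4 kg.
Tool frame: the origin (TCP) lies on the mounting face of the last link; the fingertips stand 173 mm ahead of it and the grasp point (between the pads) lies 155 mm ahead of it; z points along the fingers, y is the line along which they close (so a half turn about z gives the same grasp; the last joint's range is limited). The gripper opens to 85 mm and grips with 20 to 120 N. Pads are 22 mm wide; open, the fingers measure 114 mm over their backs; the gripper's body (76 mm by 85 mm) begins 54 mm behind the grasp point. The pads swing forward as they close: fully open they stand 13 mm farther back than shut.
Start: joints at [-1.346, 0.276, 1.505, -0, 1.361, -0.121], TCP at [0.195, -0.541, 0.405] pointing down, gripper open.
Joint ranges: [-2.89, 2.89], [-0.75, 2.08], [0.22, 2.7], [-1.18, 4.32], [0.11, 2.71], [-2.7, 2.7]. Speed limits (rad/s): [2.57, 2.57, 3.14, 3.14, 3.14, 3.14].

### API

Orientations are given as a 3x3 rotation matrix whose columns are the frame's x, y, z axes.
In Python, from bench import env gives the robot as it stands.
- The arm moves only by the tool carry_out, never from a script. Its argument "increments" is a list of rows, each a list of 3 entries, a list of its own where there are three numbers: the shift along the tool's x, y, z in mm, then the turn, a rotation vector about the tool's x, y, z in rad, then the opening, from 0 (shut) to 1 (fully open). A call has exactly 10 rows; each row shifts and turns the commanded pose from where the row before left it, along the tool's axes as they then stand; what a row does not reach is not made up. A row lasts 1/10 s, in which the tool goes at most 50 mm and 8.59 degrees, less where a joint would pass 70% of its speed; a pose out of reach is approached as far as the arm can. A call is refused whole if a number of a shift passes 50 or a number of a turn 0.15, either way. A call with a gripper value outside its range is refused whole. The fingers move at their own pace and stop on an object; the grip force is fixed at half the most. Time passes only in rows, so rows that do not move let the fingers close, or fill a call up. It gives the time, the measured TCP pose, the force, the opening and the grip force at its end, in the units of the state.
- env.get_obs(): the state, without advancing time (a new reading comes with each control period).
- env.capture(name): name is "scene" or "top" or "wrist"; returns a dict with "pixels" (480x640x3 uint8, red, green, blue), "fx", "fy", "cx", "cy" (pixels), "R" (3x3) and "t" (3): a world point X has camera coordinates R X + t. Camera axes: x right, y down, z forward; pixel columns grow to the right and rows downward; lengths in m; the calibration is good to about 2 mm. A picture is of the moment at which its call begins. There is no depth.
- env.hand_in(): hands the job in; it is judged then, once.
The state is a dict: "clock": time; "joint_pos": joint angles; "joint_vel": joint speeds; "effort": joint torques, N m; "eef_pos": TCP position; "ee_rot": TCP orientation; "wrist_force": force on the tool from outside, world axes, zero at the start; "ft_torque": the same for the moment, N m; "finger_gap": finger opening in m; "grip_force": force on a finger pad.
Only numpy, scipy, OpenCV 4.12 (cv2) and the standard library are available. Lean on these libraries where they do the work, as an engineer would, in place of code of your own. Each camera call takes 0.05 s, during which the arm holds its last target. There are 200 camera calls.

### The job

Lift the sensor board out of its parking stand and slide it gently down the two card guides of the open blood analyser until it rests on its sockets, with the ejector levers still open. Then swing both ejector levers inward, without forcing them, all the way until you feel them at their stops, so that the board is pressed fully home and held there. Leave everything else on the desk where it is.

Things in the scene. Friction and masses are not known exactly. Their poses are not given: they have to be found in the camera images.
- board: the sensor board, loose, 130-210 g, upright: green, 130 wide (its y), 4 thick (x), 86 tall (z); aluminium handle on the middle of its top edge, 10 thick (x), 44 wide (y), z 86 to 116; under it a rail 10 thick, 80 wide, z 78 to 86. Origin: middle of its lower edge. Same both ways round. Starts standing in the stand's slot, lower edge 12 above the desk
- stand: grey plastic parking stand, fixed: base 80 x 110 x 12; two ribs 90 long (its y), 12 thick, rise to z = 40 and leave a 7 wide slot along its y, slot floor at z = 12. Origin: centre of the underside
- analyser: benchtop blood analyser, top cover off, fixed: white open housing 170 (x) x 200 (y), panels up to z = 96. Origin: centre of the underside, on the desk. The board goes in plane x = 0, its width along y. Steel towers with black card guides at y = +-58 to +-94, up to z = 104; ejector levers hinged on top of them (open, they reach out to y = +-120)
- slot (a point): middle of the mouth between the two guides: analyser x 0, y 0, z 104; axes as the analyser's. Each guide is an upright channel 6.4 wide (x), its bottom at y = +-66.3, lips 8.5 deep; its top 10 mm (z 94 to 104) flare to about 14 wide and 4 further out in y as a lead-in
- seat (a point): where the board's origin is when fully home: analyser x 0, y 0, z 18. Two black sprung sockets (at y = +-38, tops at z 22) hold the let-down board 4 mm higher, at z 22; they push back with about 8 N together at first touch, 16 N when home, and lift the board again unless the levers hold it down
- lever_left_pivot (a point): hinge axis (along analyser x) of the left lever: analyser x 0, y +82, z 107; does not move
- lever_right_pivot (a point): hinge axis (along analyser x) of the right lever: analyser x 0, y -82, z 107; does not move
- lever_left_tip (a point): free end of the left lever's aluminium handle, 60 from its pivot; handle 14 wide (x), 7 thick. Fully open it leans 35 degrees outward (to +y) from upright, closed 35 degrees inward. A nose 27 long at its foot comes down on the board's top corner and presses it home during the last 0.25 rad
- lever_right_tip (a point): free end of the right lever's handle: mirror image of the left (leans to -y when open)
- lever_left (a joint): angle of the left lever (rad): 0 fully open, 1.222 closed at its stop; starts at 0 to 0.12. Stiff hinge, 0.26 N m of friction (about 6 N at 45 from the pivot, 9 to 12 N while pressing the board down, more at the stop), stays where it is left; 15 N is ample, over 30 N damages it
- lever_right (a joint): angle of the right lever, same values
- tube_rack: bystander: white rack 70 x 130 with capped blood tubes, 106 tall
- slide_boxes: bystander: two stacked boxes of slides, 80 x 55 x 60
- stapler: bystander: grey stapler 130 x 34 x 45
- specimen_cup: bystander: clear specimen cup, 44 across, 55 tall, often between stand and analyser
- screwdriver: bystander: screwdriver 170 long, lying
- vent_cover: bystander: white vent cover 110 x 160 x 6, lying
- screw_dish: bystander: white dish 70 across, 22 tall
Not all that is in view belongs to the job. Of the things like the board, leave any that is orange; of the rest the larger one is meant.

How it is judged:
On the way, in this order (a step that is already met when the one before it is completed fails the run):
1. the board stands in both card guides on its sockets, both levers still open (x of board in the frame of analyser between -0.003 and 0.003 m and y of board in the frame of analyser between -0.004 and 0.004 m and z of board in the frame of analyser below 0.026 m and value of joint each of lever_left, lever_right below 0.6 rad), for 0.2 s.
2. both levers are swung in and the board is home (x of board in the frame of analyser between -0.003 and 0.003 m and y of board in the frame of analyser between -0.004 and 0.004 m and z of board in the frame of analyser between 0.0145 and 0.0195 m and angle between the z axis of board and the z axis of analyser, either way round below 0.03 rad and value of joint each of lever_left, lever_right above 1.205 rad), for 0.2 s.
At the end, for the whole second after the job is handed in: the board is in the analyser's slot (within 3 mm across and 4 mm along it, upright within 0.03 rad), fully home (origin 14.5 to 19.5 mm above the analyser's underside), both levers closed (beyond 1.205 rad), at rest and released (all of step 2 and linear speed of board below 0.02 m/s); the robot touches nothing.
It fails at once if the board is forced against the analyser (over 45 N) (contact force between board and analyser above 45 N).
It fails at once if the hand pushes on the analyser or its levers with more than 30 N (contact force between the fingers and analyser above 30 N).
It fails at once if the arm pushes on the analyser or its levers with more than 30 N (contact force between the arm and analyser above 30 N).
It fails at once if another thing on the desk is moved by more than 25 mm (distance of any of tube_rack, slide_boxes, stapler, specimen_cup, screwdriver, vent_cover, screw_dish from where it was at the start of the episode above 0.025 m).
It also fails if it takes over 72 s, if anything falls off the work surface, if the arm or the gripper's body presses on something with over 40 N, if the wrist force passes 120 N, or if a joint passes its speed limit or range.

## Working session

There is one attempt and no reset: what is moved stays moved. The work goes in short steps, Python scripts to look and compute and a tool call to move; the robot and the scene stay as the last step left them, time stands still between calls to the robot, and variables do not carry over. Pictures are saved under pics/ and viewed, at most 10 in all, crops included, and the job is handed in when it is done.

Besides the shell and the picture viewer there is one more tool, called after ">>>" as a command line: name --argument value ..., lists and objects as JSON in quotes. carry_out: Moves the arm, as the interface text tells. Its arguments: {"type":"object","properties":{"increments":{"type":"array","items":{"type":"array"}}},"required":["increments"]}

```bash
mkdir -p pics; ls; cat > h.py <<'E'
import numpy as np, cv2
from bench import env
def cap(n,f=None):
    c=env.capture(n); c={k:(np.array(v) if k in('R','t','pixels') else v) for k,v in c.items()}
    if f: cv2.imwrite('pics/'+f,c['pixels'][:,:,::-1]); np.save('pics/'+f[:-4]+'.npy',c,allow_pickle=True)
    return c
def load(f): return np.load('pics/'+f+'.npy',allow_pickle=True).item()
def ray(c,u,v):
    d=c['R'].T@np.array([(u-c['cx'])/c['fx'],(v-c['cy'])/c['fy'],1]); return -c['R'].T@c['t'],d
def onz(c,u,v,z):
    o,d=ray(c,u,v); return o+d*(z-o[2])/d[2]
def proj(c,X):
    p=c['R']@np.array(X)+c['t']; return c['fx']*p[0]/p[2]+c['cx'],c['fy']*p[1]/p[2]+c['cy']
E
python3 - <<'E'
from h import *
for n in('top','scene','wrist'):
    c=cap(n,n+'0.png'); print(n,-c['R'].T@c['t'],c['fx'],c['R'].round(3).tolist())
o=env.get_obs(); print(o['clock'],o['eef_pos'],o['ee_rot'],o['wrist_force'])
E
```

```text
pics
top [0.22427023 0.0148709  1.73161214] 574.4870222887597 [[-0.014, -1.0, -0.003], [-0.979, 0.014, -0.206], [0.206, -0.0, -0.979]]
scene [1.12202194 0.22694225 1.14624276] 499.0349745552805 [[-0.337, 0.942, -0.006], [0.808, 0.285, -0.516], [-0.484, -0.179, -0.857]]
wrist [ 0.27359154 -0.51253104  0.37345516] 431.7774600513452 [[0.339, -0.941, -0.002], [-0.89, -0.321, 0.325], [-0.306, -0.109, -0.946]]
0.15 [ 0.19486062 -0.5408089   0.40401873] [[ 9.40803402e-01  3.38952586e-01 -3.22108361e-04]
 [ 3.38952695e-01 -9.40802373e-01  1.40174388e-03]
 [ 1.72084403e-04 -1.42794491e-03 -9.99998966e-01]] [ 1.14473871 -0.34680798  0.4531912 ]
```

View pics/top0.png

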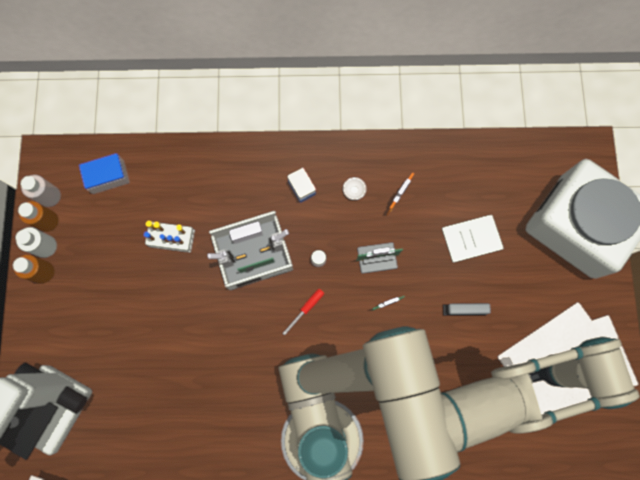

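View pics/scene0.png

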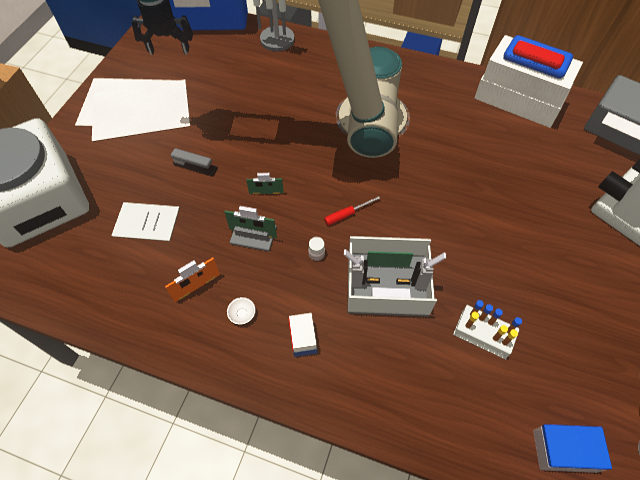

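```bash
python3 - <<'E'
from h import *
c=load('top0');s=load('scene0')
a=cv2.resize(c['pixels'][170:320,200:420],None,fx=3.2,fy=3.2,interpolation=cv2.INTER_CUBIC)[:,:,::-1]
b=cv2.resize(s['pixels'][160:320,160:450],None,fx=2.4,fy=2.4,interpolation=cv2.INTER_CUBIC)[:,:,::-1]
cv2.imwrite('pics/crop1.png',cv2.resize(b,(790,436)))
print('stand',onz(c,378,257,.1),onz(c,365,255,.1),onz(c,400,252,.1),'an',onz(c,250,250,.1),'dish',onz(c,354,188,0))
# board in scene: mask green
for n,cc in(('top',c),('scene',s)):
    hsv=cv2.cvtColor(cc['pixels'],cv2.COLOR_RGB2HSV)
    m=cv2.inRange(hsv,(45,70,20),(95,255,160))
    k,l,st,ce=cv2.connectedComponentsWithStats(m)
    print(n,[(st[i].tolist(),ce[i].round().tolist()) for i in range(1,k) if st[i,4]>25])
# tool -> cam transform
o=env.get_obs();w=load('wrist0');R=np.array(o['ee_rot']);
C=-w['R'].T@w['t'];print('cam in tool',R.T@(C-o['eef_pos']),(R.T@w['R'].T).round(4).tolist())
E
```

```text
stand [ 0.51287282 -0.17284524  0.1       ] [ 0.51926661 -0.13557358  0.1       ] [ 0.52661554 -0.23689307  0.1       ] an [0.5387254  0.19640275 0.1       ] dish [ 0.75142384 -0.11724011  0.        ]
top [([239, 259, 33, 11, 54], [255.0, 264.0]), ([379, 328, 35, 10, 96], [396.0, 332.0]), ([582, 338, 29, 8, 106], [595.0, 341.0]), ([576, 348, 7, 10, 39], [579.0, 352.0]), ([532, 360, 7, 12, 31], [536.0, 365.0]), ([445, 394, 22, 55, 91], [459.0, 419.0]), ([592, 398, 8, 11, 44], [596.0, 403.0]), ([548, 412, 8, 10, 31], [552.0, 416.0]), ([299, 426, 48, 52, 1873], [322.0, 452.0]), ([428, 472, 24, 8, 54], [440.0, 477.0])]
scene [([370, 47, 32, 31, 721], [385.0, 62.0]), ([362, 104, 22, 18, 65], [375.0, 116.0]), ([355, 127, 36, 18, 350], [373.0, 134.0]), ([247, 179, 36, 15, 360], [265.0, 186.0]), ([225, 211, 52, 27, 460], [251.0, 224.0]), ([367, 251, 46, 16, 572], [389.0, 258.0])]
cam in tool [0.08364992 0.00012581 0.03057782] [[-0.0003, -0.9457, -0.3251], [1.0, -0.0003, -0.0002], [0.0001, -0.3251, 0.9457]]
```

View pics/crop1.png

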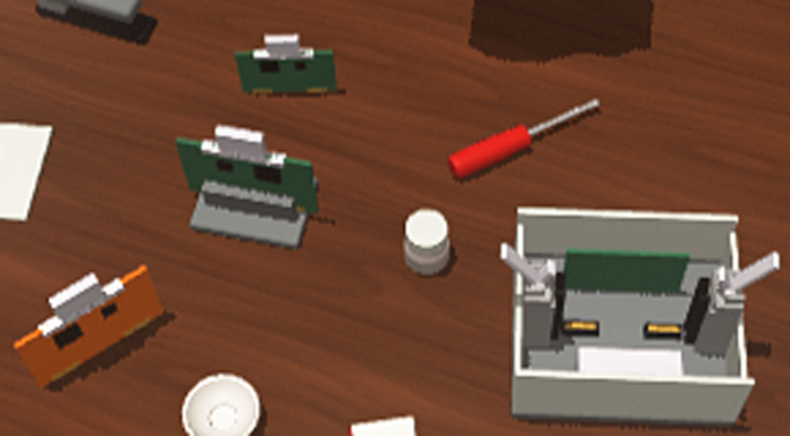

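```bash
cat >> h.py <<'E'
from scipy.spatial.transform import Rotation as Ro
def plan(pos,tx,n=10,rows=None):
    """tool x axis heading tx (rad, world), tool down; prints rows"""
    o=env.get_obs(); R=Ro.from_matrix(o['ee_rot']); p=np.array(o['eef_pos'])
    x=np.array([np.cos(tx),np.sin(tx),0]); T=Ro.from_matrix(np.c_[x,np.cross([0,0,-1],x),[0,0,-1]])
    rv=(R.inv()*T).as_rotvec()/n; d=(np.array(pos)-p)/n
    print('n',n,'turn/row',rv.round(4).tolist())
    for i in range(n):
        print((R.inv().apply(d)*1000).round(1).tolist()); R=R*Ro.from_rotvec(rv)
def st():
    o=env.get_obs(); print({k:np.round(o[k],4).tolist() for k in('clock','eef_pos','wrist_force','ft_torque','finger_gap','grip_force','joint_pos')}); print(np.round(o['ee_rot'],4).tolist())
E
python3 - <<'E'
from h import *
plan([.516,-.18,.42],np.pi/2+.07,11)
E
```

```text
n 11 turn/row [-0.0001, -0.0001, -0.1177]
[38.6, -21.0, -1.4]
[40.8, -16.3, -1.4]
[42.4, -11.4, -1.4]
[43.5, -6.3, -1.4]
[43.9, -1.2, -1.4]
[43.7, 4.0, -1.4]
[43.0, 9.1, -1.4]
[41.6, 14.1, -1.4]
[39.7, 18.9, -1.5]
[37.2, 23.4, -1.5]
[34.2, 27.6, -1.5]
```

>>> carry_out --increments '[[[38, -21, -1], [0, 0, -0.118], 1], [[41, -16, -1], [0, 0, -0.118], 1], [[42, -11, -2], [0, 0, -0.118], 1], [[43, -6, -1], [0, 0, -0.118], 1], [[44, -1, -1], [0, 0, -0.118], 1], [[44, 4, -2], [0, 0, -0.118], 1], [[43, 9, -1], [0, 0, -0.118], 1], [[42, 14, -1], [0, 0, -0.118], 1], [[40, 19, -2], [0, 0, -0.118], 1], [[37, 23, -2], [0, 0, -0.118], 1]]'

```text
clock: 1.15
eef_pos: [0.487, -0.2115, 0.4186]
ee_rot: [[0.04, 0.999, -0.0], [0.999, -0.04, -0.0], [-0.0, -0.0, -1.0]]
wrist_force: [0.2, -1.4, -1.5]
finger_gap: 0.0853
grip_force: 0.0
```

>>> carry_out --increments '[[[34, 27, -1], [0, 0, -0.118], 1], [[0, 0, 0], [0, 0, 0], 1], [[0, 0, 0], [0, 0, 0], 1], [[0, 0, 0], [0, 0, 0], 1], [[0, 0, 0], [0, 0, 0], 1], [[0, 0, 0], [0, 0, 0], 1], [[0, 0, 0], [0, 0, 0], 1], [[0, 0, 0], [0, 0, 0], 1], [[0, 0, 0], [0, 0, 0], 1], [[0, 0, 0], [0, 0, 0], 1]]'

```text
clock: 2.15
eef_pos: [0.5146, -0.1805, 0.4197]
ee_rot: [[-0.073, 0.997, 0.0], [0.997, 0.073, -0.0], [-0.0, 0.0, -1.0]]
wrist_force: [0.5, -0.1, -0.2]
finger_gap: 0.0856
grip_force: 0.0
```

```bash
python3 - <<'E'
from h import *
c=cap('wrist','w1.png'); st()
E
```

```text
{'clock': 2.2, 'eef_pos': [0.5146, -0.1805, 0.4197], 'wrist_force': [0.285, 0.2818, 0.0929], 'ft_torque': [-0.0739, 0.0077, 0.0113], 'finger_gap': 0.0853, 'grip_force': 0.0, 'joint_pos': [-0.4649, 0.2229, 1.5411, -0.0001, 1.3776, -0.5377]}
[[-0.0728, 0.9973, 0.0], [0.9973, 0.0728, -0.0001], [-0.0001, 0.0, -1.0]]
```

View pics/w1.png

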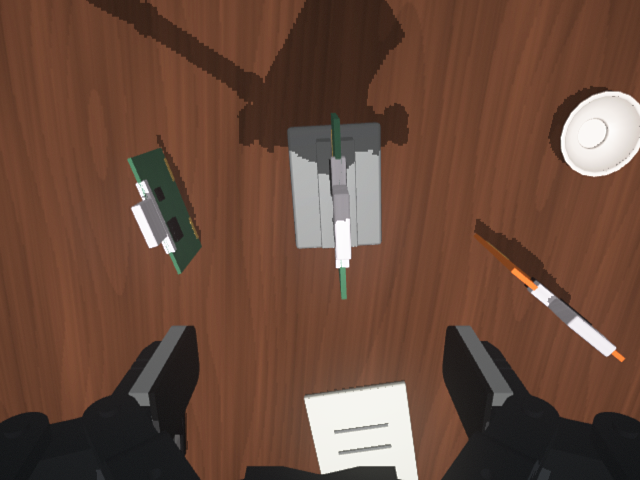

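```bash
python3 - <<'E'
from h import *
c=load('w1')
im=c['pixels'][100:310,270:400]
g=onz(c,336,114,.098);h=onz(c,344,297,.098);print('ends',g,h,np.linalg.norm(g-h),(g+h)/2, np.arctan2(*(g-h)[1::-1]))
print('grasp pt px',proj(c,[.5146,-.1805,.2647]))
hsv=cv2.cvtColor(c['pixels'],cv2.COLOR_RGB2HSV)
for v in list(range(112,300,6)):
    r=c['pixels'][v,322:362].astype(int); 
    gr=np.where((r[:,1]>r[:,0]+20))[0]+322
    wh=np.where((r.min(1)>120))[0]+322
    print(v,gr[[0,-1]] if len(gr) else '',wh[[0,-1]] if len(wh) else '',len(wh),hsv[v,342].tolist())
E
```

```text
ends [ 0.51938376 -0.10997288  0.098     ] [ 0.53638257 -0.24043363  0.098     ] 0.1315635456574924 [ 0.52788317 -0.17520325  0.098     ] 1.7003645858406655
grasp pt px (np.float64(321.0169553171819), np.float64(355.145255698209))
112   0 [10, 139, 68]
118 [332 338]  0 [11, 139, 68]
124 [332 339]  0 [8, 44, 69]
130 [333 339]  0 [120, 3, 87]
136 [333 339]  0 [120, 3, 86]
142 [334 340]  0 [0, 0, 87]
148 [334 340]  0 [120, 3, 87]
154 [334 340] [355 361] 7 [0, 0, 87]
160  [331 361] 22 [145, 10, 161]
166  [331 361] 28 [150, 8, 162]
172  [332 361] 30 [144, 8, 160]
178  [322 361] 36 [145, 10, 161]
184  [322 361] 37 [156, 9, 149]
190  [322 361] 37 [150, 6, 129]
196  [322 361] 38 [144, 8, 159]
202  [322 361] 39 [150, 10, 158]
208  [322 361] 39 [150, 6, 158]
214  [322 361] 39 [160, 10, 159]
220  [322 361] 37 [154, 10, 213]
226  [322 361] 40 [150, 1, 253]
232  [322 361] 39 [150, 1, 253]
238  [322 361] 39 [150, 1, 253]
244  [322 361] 40 [150, 1, 252]
250  [335 350] 16 [150, 1, 252]
256  [335 350] 16 [150, 1, 252]
262  [335 348] 14 [83, 4, 251]
268 [340 344] [337 337] 1 [71, 93, 157]
274 [340 345]  0 [71, 93, 153]
280 [340 345]  0 [71, 91, 149]
286 [341 345]  0 [71, 94, 149]
292 [341 345]  0 [71, 97, 147]
298 [342 345]  0 [67, 79, 139]
```

```bash
python3 - <<'E'
from h import *
plan([.528,-.1752,.272],1.700,5)
E
```

```text
n 5 turn/row [0.0, 0.0, -0.0113]
[0.9, 2.7, 29.5]
[0.8, 2.8, 29.5]
[0.8, 2.8, 29.5]
[0.8, 2.8, 29.5]
[0.7, 2.8, 29.5]
```

>>> carry_out --increments '[[[1, 5, 10], [0, 0, -0.02], 1], [[1, 5, 20], [0, 0, -0.02], 1], [[1, 4, 30], [0, 0, -0.0165], 1], [[1, 0, 30], [0, 0, 0], 1], [[0, 0, 30], [0, 0, 0], 1], [[0, 0, 18], [0, 0, 0], 1], [[0, 0, 10], [0, 0, 0], 1], [[0, 0, 0], [0, 0, 0], 1], [[0, 0, 0], [0, 0, 0], 1], [[0, 0, 0], [0, 0, 0], 0.6]]'

```text
clock: 3.2
eef_pos: [0.5287, -0.1754, 0.2729]
ee_rot: [[-0.129, 0.992, 0.002], [0.992, 0.129, -0.001], [-0.001, 0.002, -1.0]]
wrist_force: [0.5, -0.8, 0.5]
finger_gap: 0.0735
grip_force: 0.0
```

```bash
python3 - <<'E'
from h import *
c=cap('wrist','w2.png'); st()
E
```

```text
{'clock': 3.25, 'eef_pos': [0.5287, -0.1754, 0.2729], 'wrist_force': [0.0911, -0.5942, -0.3264], 'ft_torque': [0.0082, 0.0393, 0.0023], 'finger_gap': 0.0662, 'grip_force': 0.0, 'joint_pos': [-0.4452, 0.3538, 1.7425, -0.0, 1.0426, -0.5748]}
[[-0.1293, 0.9916, 0.0024], [0.9916, 0.1293, -0.0012], [-0.0015, 0.0022, -1.0]]
```

View pics/w2.png

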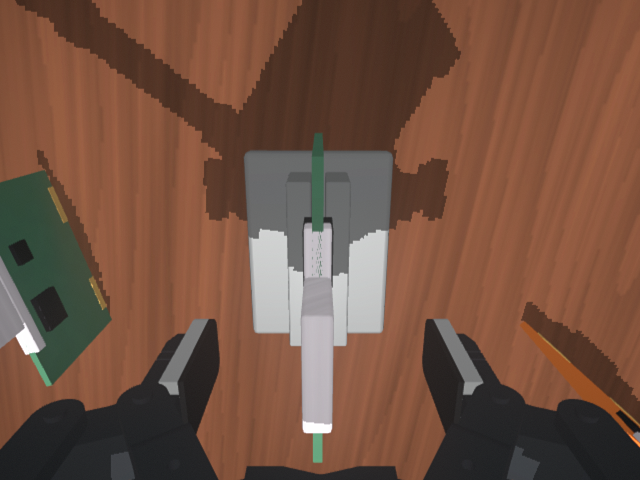

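The stand's board handle (u≈317, v 285–430) is centred between the pads (u≈215/425); the small green one (left) and the orange one (right) are clear. Closing.

>>> carry_out --increments '[[[0, 0, 0], [0, 0, 0], 0], [[0, 0, 0], [0, 0, 0], 0], [[0, 0, 0], [0, 0, 0], 0], [[0, 0, 0], [0, 0, 0], 0], [[0, 0, 0], [0, 0, 0], 0], [[0, 0, 0], [0, 0, 0], 0], [[0, 0, 0], [0, 0, 0], 0], [[0, 0, 0], [0, 0, 0], 0], [[0, 0, 0], [0, 0, 0], 0], [[0, 0, 0], [0, 0, 0], 0]]'

```text
clock: 4.25
eef_pos: [0.5283, -0.1753, 0.272]
ee_rot: [[-0.129, 0.992, 0.001], [0.992, 0.129, -0.0], [-0.0, 0.001, -1.0]]
wrist_force: [-0.7, -0.1, 5.0]
finger_gap: 0.0088
grip_force: 59.4
```

>>> carry_out --increments '[[[0, 0, -3], [0, 0, 0], 0], [[0, 0, -6], [0, 0, 0], 0], [[0, 0, -10], [0, 0, 0], 0], [[0, 0, -20], [0, 0, 0], 0], [[0, 0, -25], [0, 0, 0], 0], [[0, 0, -30], [0, 0, 0], 0], [[0, 0, -30], [0, 0, 0], 0], [[0, 0, -30], [0, 0, 0], 0], [[0, 0, -10], [0, 0, 0], 0], [[0, 0, 0], [0, 0, 0], 0]]'

```text
clock: 5.25
eef_pos: [0.5283, -0.1752, 0.4373]
ee_rot: [[-0.129, 0.992, 0.003], [0.992, 0.129, -0.002], [-0.002, 0.003, -1.0]]
wrist_force: [0.3, -0.4, -2.2]
finger_gap: 0.009
grip_force: 58.6
```

```bash
python3 - <<'E'
from h import *
st()
# analyser estimate from scene: tower/lever tips approx
s=load('scene0');t=load('top0')
def tri(a,b):
    o1,d1=ray(s,*a);o2,d2=ray(t,*b);A=np.c_[d1,-d2];k=np.linalg.lstsq(A,o2-o1,rcond=None)[0]
    p,q=o1+k[0]*d1,o2+k[1]*d2;return ((p+q)/2).round(4),np.linalg.norm(p-q).round(4)
# panel top corners z=.096 in scene
for p in [(349,238),(432,239),(435,291),(350,291)]: print('scene corner',onz(s,*p,.096).round(4))
for p in [(210,243),(277,212),(292,268),(228,288)]: print('top',onz(t,*p,.096).round(4))
E
```

```text
{'clock': 5.25, 'eef_pos': [0.5283, -0.1752, 0.4373], 'wrist_force': [0.2872, -0.3858, -2.2092], 'ft_torque': [0.0161, 0.0127, 0.0316], 'finger_gap': 0.009, 'grip_force': 58.5584, 'joint_pos': [-0.4452, 0.2304, 1.4874, -0.0, 1.4202, -0.5747]}
[[-0.1292, 0.9916, 0.0032], [0.9916, 0.1292, -0.0016], [-0.002, 0.003, -1.0]]
scene corner [0.5063 0.079  0.096 ]
scene corner [0.4414 0.2713 0.096 ]
scene corner [0.5759 0.3093 0.096 ]
scene corner [0.6412 0.1249 0.096 ]
top [0.5619 0.3133 0.096 ]
top [0.6521 0.1184 0.096 ]
top [0.485  0.0754 0.096 ]
top [0.4298 0.2588 0.096 ]
```

```bash
python3 - <<'E'
from h import *
plan([.456,.189,.50],1.900,10)
E
```

```text
n 10 turn/row [0.0003, 0.0002, -0.02]
[37.0, -2.4, -6.3]
[37.1, -1.7, -6.3]
[37.1, -1.0, -6.3]
[37.1, -0.2, -6.3]
[37.1, 0.5, -6.3]
[37.1, 1.3, -6.3]
[37.1, 2.0, -6.3]
[37.0, 2.7, -6.3]
[37.0, 3.5, -6.3]
[36.9, 4.2, -6.3]
```

>>> carry_out --increments '[[[20, -1, -12], [0, 0, -0.02], 0], [[37, -2, -12], [0, 0, -0.02], 0], [[42, -1, -9], [0, 0, -0.02], 0], [[44, 0, -6], [0, 0, -0.02], 0], [[44, 0, -6], [0, 0, -0.02], 0], [[44, 1, -6], [0, 0, -0.02], 0], [[42, 2, -4], [0, 0, -0.02], 0], [[40, 3, -4], [0, 0, -0.02], 0], [[36, 4, -4], [0, 0, -0.02], 0], [[21, 3, 0], [0, 0, -0.02], 0]]'

```text
clock: 6.25
eef_pos: [0.4546, 0.1915, 0.4979]
ee_rot: [[-0.328, 0.945, -0.003], [0.945, 0.328, 0.001], [0.002, -0.002, -1.0]]
wrist_force: [0.3, -0.3, -1.3]
finger_gap: 0.0092
grip_force: 58.6
```

>>> carry_out --increments '[[[0, 0, 0], [0, 0, 0], 0], [[0, 0, 0], [0, 0, 0], 0], [[0, 0, 0], [0, 0, 0], 0], [[0, 0, 0], [0, 0, 0], 0], [[0, 0, 0], [0, 0, 0], 0], [[0, 0, 0], [0, 0, 0], 0], [[0, 0, 0], [0, 0, 0], 0], [[0, 0, 0], [0, 0, 0], 0], [[0, 0, 0], [0, 0, 0], 0], [[0, 0, 0], [0, 0, 0], 0]]'

```text
clock: 7.25
eef_pos: [0.4564, 0.1885, 0.4987]
ee_rot: [[-0.324, 0.946, 0.0], [0.946, 0.324, -0.0], [-0.0, 0.0, -1.0]]
wrist_force: [-0.5, 0.2, -2.4]
finger_gap: 0.0092
grip_force: 58.6
```

```bash
python3 - <<'E'
from h import *
c=cap('wrist','w3.png'); st()
cv2.imwrite('pics/w3b.png',cv2.resize(c['pixels'][:,:,::-1],(800,600),interpolation=cv2.INTER_CUBIC))
E
```

```text
{'clock': 7.3, 'eef_pos': [0.4564, 0.1885, 0.4987], 'wrist_force': [-0.7848, -0.3148, -2.6046], 'ft_torque': [-0.0206, 0.0282, -0.0089], 'finger_gap': 0.0092, 'grip_force': 58.5701, 'joint_pos': [0.2507, 0.111, 1.4894, -0.0001, 1.5411, -0.0788]}
[[-0.3236, 0.9462, 0.0001], [0.9462, 0.3236, -0.0001], [-0.0001, 0.0, -1.0]]
```

View pics/w3b.png

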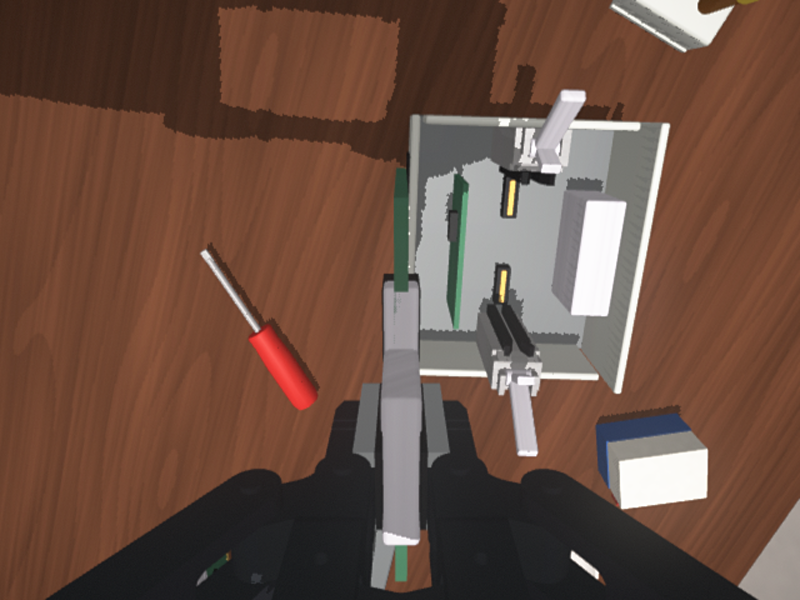

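```bash
python3 - <<'E'
from h import *
c=load('w3')
im=c['pixels'][65:375,320:545,::-1]
a=cv2.resize(im[0:95,60:160],(400,380),interpolation=cv2.INTER_CUBIC)
b=cv2.resize(im[170:265,50:150],(400,380),interpolation=cv2.INTER_CUBIC)
print('left origin 380,65 ; right origin 370,235, scale 4')
cv2.imwrite('pics/crop3.png',np.hstack([a,b]))
for n,p in dict(tl=(412,115),tr=(668,124),br=(618,392),bl=(418,375)).items(): print(n,onz(c,p[0]*.8,p[1]*.8,.096).round(4))
E
```

```text
left origin 380,65 ; right origin 370,235, scale 4
tl [0.4362 0.2699 0.096 ]
tr [0.5968 0.3188 0.096 ]
br [0.6541 0.1299 0.096 ]
bl [0.5026 0.0936 0.096 ]
```

View pics/crop3.png

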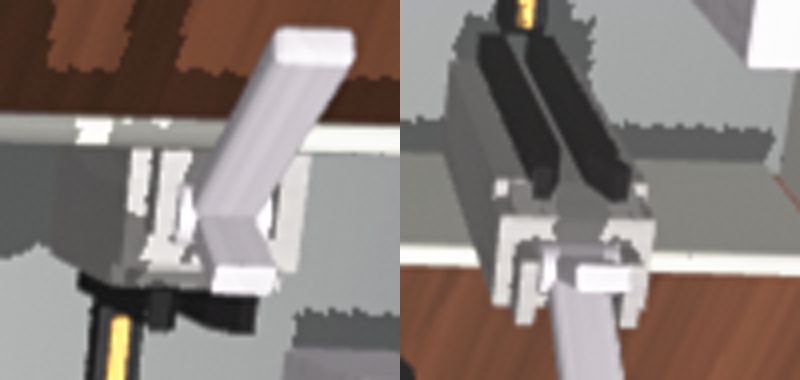

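```bash
python3 - <<'E'
from h import *
c=load('w3')
L=onz(c,421.9,65+278/4,.104);Rr=onz(c,415,282.5,.104)
print('guides',L,Rr,np.linalg.norm(L-Rr),(L+Rr)/2,np.arctan2(*(L-Rr)[1::-1]))
# lever tips, triangulated orientation: assume z .107+.06*cos(.6)
l=onz(c,458.3,76.5,.156);r=onz(c,420,363,.156)
print('tips',l,r,np.linalg.norm(l-r),(l+r)/2,np.arctan2(*(l-r)[1::-1]))
# sockets yellow at z~.022
hsv=cv2.cvtColor(c['pixels'],cv2.COLOR_RGB2HSV);m=cv2.inRange(hsv,(20,120,120),(32,255,255));m[:,:370]=0;m[:120]=0
k,lb,s,ce=cv2.connectedComponentsWithStats(m)
q=[(ce[i],s[i]) for i in range(1,k) if s[i,4]>40];print(q)
P=[onz(c,*a[0],.022) for a in q[:2]];print('sockets',P,np.linalg.norm(P[0]-P[1]),(P[0]+P[1])/2,np.arctan2(*(P[0]-P[1])[1::-1]))
# in-hand board far/near end top edges z
z=.4987-.272+.098
for v in range(135,232,12):
    r=c['pixels'][v].astype(int);g=np.where((r[300:340,1]>r[300:340,0]+15))[0]+300
    print(v,g[[0,-1]] if len(g) else '')
print('tcp axis proj z',z,proj(c,[.4564,.1885,z]))
E
```

```text
guides [0.5188067  0.26314239 0.104     ] [0.56547453 0.13830548 0.104     ] 0.13327467509102 [0.54214061 0.20072393 0.104     ] 1.928541174103838
tips [0.51416892 0.30699611 0.156     ] [0.57917658 0.08921842 0.156     ] 0.22727322772475175 [0.54667275 0.19810726 0.156     ] 1.8608806711735022
[]Traceback (most recent call last):
  File "<stdin>", line 12, in <module>
IndexError: list index out of range
```

```bash
python3 - <<'E'
from h import *
c=load('w3')
p=c['pixels'].astype(int);m=((p[:,:,0]-p[:,:,2]>90)&(p[:,:,1]-p[:,:,2]>50)).astype('uint8');m[:,:380]=0;m[:,425:]=0;m[:130]=0;m[255:]=0
k,lb,s,ce=cv2.connectedComponentsWithStats(m)
q=[i for i in range(1,k) if s[i,4]>40];print(s[q].tolist(),ce[q].round(1).tolist())
P=[onz(c,*ce[i],.022) for i in q]
if len(P)==2: print('sockets',P,np.linalg.norm(P[0]-P[1]),(P[0]+P[1])/2,np.arctan2(*(P[0]-P[1])[1::-1]))
z=.4987-.272+.098
for v in range(135,232,12):
    r=c['pixels'][v].astype(int);g=np.where((r[300:340,1]>r[300:340,0]+12))[0]+300
    print(v,g[[0,-1]] if len(g) else '')
ax=np.array([-.3236,.9462]);
for d in(.065,.03): print(proj(c,[.4564+d*ax[0],.1885+d*ax[1],z]))
# white panel right edge line (outer top edge)
for v in (110,150,190,230,270,300):
    r=c['pixels'][v,470:545].min(1); w=np.where(r>190)[0]+470; print(v,w[[0,-1]] if len(w) else '')
E
```

```text
[[406, 144, 6, 28, 115], [400, 216, 5, 26, 96]] [[408.6, 157.7], [401.9, 227.8]]
sockets [array([0.53526206, 0.236381  , 0.022     ]), array([0.55749022, 0.16437693, 0.022     ])] 0.07535699370239635 [0.54637614 0.20037896 0.022     ] 1.8702219231887796
135 [317 323]
147 [316 325]
159 [315 326]
171 [315 326]
183 [315 326]
195 [316 326]
207 [316 326]
219 [315 326]
231 [315 326]
(np.float64(321.09903848104005), np.float64(151.93356216293319))
(np.float64(321.0887364116677), np.float64(251.81927300693596))
110 [528 533]
150 [521 526]
190 [470 518]
230 [470 511]
270 [499 504]
300 [470 498]
```

```bash
python3 - <<'E'
from h import *
for f,tcp,ax,ends,hs in(('w2',[.5287,-.1754,.2729],[-.1293,.9916],((318,133),(318,462)),((318,283),(317,425))),('w3',[.4564,.1885,.4987],[-.3236,.9462],((320,134),(320,464)),((320,281),(320,427)))):
    c=load(f);z=.098+(tcp[2]-.272)
    for p in ends+hs:
        zz=z if p in ends else z+.03
        X=onz(c,*p,zz);d=X[:2]-np.array(tcp[:2]);a=np.array(ax);print(f,p,'along x',(d@a).round(4),'along y',(d@[a[1],-a[0]]).round(4))
c=load('w3');col=c['pixels'][120:145,320].tolist();print(col[::2]);print(c['pixels'][455:475:2,320].tolist())
E
```

```text
w2 (318, 133) along x 0.0708 along y -0.0005
w2 (318, 462) along x -0.0661 along y -0.0008
w2 (318, 283) along x 0.0314 along y -0.0005
w2 (317, 425) along x -0.0193 along y -0.0009
w3 (320, 134) along x 0.0707 along y -0.0004
w3 (320, 464) along x -0.0668 along y -0.0005
w3 (320, 281) along x 0.0323 along y -0.0004
w3 (320, 427) along x -0.0198 along y -0.0004
[[59, 39, 29], [60, 39, 30], [59, 38, 27], [59, 38, 28], [61, 40, 30], [67, 44, 32], [80, 51, 38], [73, 71, 54], [45, 71, 56], [44, 70, 55], [46, 71, 55], [47, 71, 57], [46, 71, 56]]
[[83, 137, 105], [84, 138, 106], [83, 137, 105], [86, 139, 106], [85, 138, 106], [108, 88, 64], [112, 69, 49], [109, 68, 49], [107, 67, 48], [100, 62, 45]]
```

```bash
python3 - <<'E'
from h import *
c=load('w3');tcp=np.array([.4564,.1885]);a=np.array([-.3236,.9462])
for z in(.2387,.3247):
  for v in(133,134,135): print(z,v,(onz(c,320,v,z)[:2]-tcp)@a)
a=np.array([np.cos(1.867),np.sin(1.867)]);b=np.array([a[1],-a[0]])
t=np.array([.5464,.2000])+.001*a+.0004*b
print(t);plan([*t,.385],1.867,8)
E
```

```text
0.2387 133 0.06350028499984108
0.2387 134 0.06299546459741262
0.2387 135 0.062489902263785466
0.3247 133 0.07105685035610007
0.3247 134 0.0707412082479077
0.3247 135 0.07042510224260155
[0.54649069 0.20107321]
n 8 turn/row [0.0, 0.0, 0.0042]
[-2.2, 11.2, 14.2]
[-2.1, 11.2, 14.2]
[-2.1, 11.2, 14.2]
[-2.0, 11.2, 14.2]
[-2.0, 11.2, 14.2]
[-1.9, 11.2, 14.2]
[-1.9, 11.2, 14.2]
[-1.8, 11.2, 14.2]
```

>>> carry_out --increments '[[[-2, 10, 0], [0, 0, 0.0112], 0], [[-2, 16, 0], [0, 0, 0.0112], 0], [[-2, 18, 4], [0, 0, 0.0112], 0], [[-3, 18, 10], [0, 0, 0], 0], [[-3, 16, 20], [0, 0, 0], 0], [[-3, 12, 25], [0, 0, 0], 0], [[0, 0, 25], [0, 0, 0], 0], [[0, 0, 18], [0, 0, 0], 0], [[0, 0, 12], [0, 0, 0], 0], [[0, 0, 0], [0, 0, 0], 0]]'

```text
clock: 8.3
eef_pos: [0.547, 0.2013, 0.3824]
ee_rot: [[-0.291, 0.957, -0.004], [0.957, 0.291, -0.001], [0.0, -0.004, -1.0]]
wrist_force: [1.1, -0.0, -1.0]
finger_gap: 0.0091
grip_force: 58.5
```

```bash
python3 - <<'E'
from h import *
c=cap('wrist','w4.png'); s=cap('scene','s4.png');st()
a=c['pixels'][0:300,170:470,::-1]; b=s['pixels'][200:330,330:460,::-1]
cv2.imwrite('pics/v4.png',np.hstack([cv2.resize(a,(400,400)),cv2.resize(b,(400,400),interpolation=cv2.INTER_CUBIC)]))
E
```

```text
{'clock': 8.4, 'eef_pos': [0.5474, 0.2014, 0.385], 'wrist_force': [0.1127, 0.9435, -1.1255], 'ft_torque': [0.0298, -0.0061, -0.0427], 'finger_gap': 0.0091, 'grip_force': 58.5444, 'joint_pos': [0.2334, 0.2994, 1.5206, -0.0001, 1.3207, -0.0624]}
[[-0.2915, 0.9566, 0.0009], [0.9566, 0.2915, 0.0001], [-0.0002, 0.0009, -1.0]]
```

View pics/v4.png

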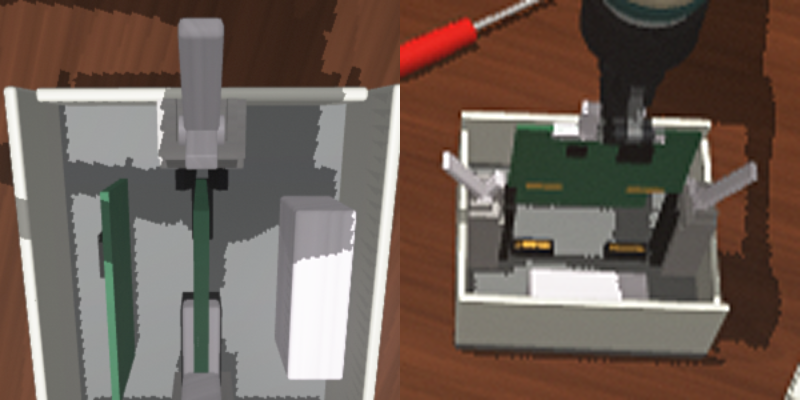

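```bash
python3 - <<'E'
from h import *
c=load('w4')
for v in range(124,146,2):
    r=c['pixels'][v,290:355].astype(int); dk=np.where(r.max(1)<45)[0]+290; g=np.where(r[:,1]>r[:,0]+12)[0]+290
    print(v,dk.tolist()[:1],dk.tolist()[-1:],len(dk),g[[0,-1]] if len(g) else '')
T=np.array([.5474,.2014]);a=np.array([-.2915,.9566]);b=np.array([a[1],-a[0]])
for y in(.0578,.0663,.0703): print(y,[proj(c,[*(np.array([.5464,.2])+y*a+x*b),.104]) for x in(-.007,.007)])
print('board bottom far',proj(c,[*(T+(.065-.0019)*a),.125]))
# lever tips & heights of sockets from this view
p=c['pixels'].astype(int);m=((p[:,:,0]-p[:,:,2]>70)&(p[:,:,1]-p[:,:,2]>40)).astype('uint8')
E
```

```text
124 [] [] 0 
126 [307] [336] 5 
128 [302] [340] 30 
130 [302] [340] 30 
132 [302] [340] 30 
134 [302] [340] 32 [317 323]
136 [302] [340] 31 [317 324]
138 [302] [340] 31 [317 324]
140 [302] [340] 29 [316 324]
142 [305] [335] 12 [316 324]
144 [314] [328] 5 [316 325]
0.0578 [(np.float64(308.81693597441324), np.float64(142.45075433265686)), (np.float64(333.6749451495056), np.float64(142.44949497353736))]
0.0663 [(np.float64(308.67533952829), np.float64(126.89112600430455)), (np.float64(333.8189803139449), np.float64(126.88604860912966))]
0.0703 [(np.float64(308.6075739615203), np.float64(119.44456176301371)), (np.float64(333.887913291376), np.float64(119.4376265438476))]
board bottom far (np.float64(323.8042200092442), np.float64(134.35726162422347))
```

>>> carry_out --increments '[[[0.9, -0.9, 0], [0, 0, 0], 0], [[0, 0, 0], [0, 0, 0], 0], [[0, 0, 3], [0, 0, 0], 0], [[0, 0, 4], [0, 0, 0], 0], [[0, 0, 4], [0, 0, 0], 0], [[0, 0, 3], [0, 0, 0], 0], [[0, 0, 2], [0, 0, 0], 0], [[0, 0, 0], [0, 0, 0], 0], [[0, 0, 0], [0, 0, 0], 0], [[0, 0, 0], [0, 0, 0], 0]]'

```text
clock: 9.4
eef_pos: [0.5457, 0.2019, 0.3688]
ee_rot: [[-0.292, 0.957, 0.0], [0.957, 0.292, 0.0], [-0.0, 0.0, -1.0]]
wrist_force: [0.0, 0.4, -1.1]
finger_gap: 0.0091
grip_force: 58.6
```

```bash
python3 - <<'E'
from h import *
c=cap('wrist','w5.png');st()
for v in range(118,146,2):
    r=c['pixels'][v,290:355].astype(int); dk=np.where(r.max(1)<45)[0]+290; g=np.where(r[:,1]>r[:,0]+12)[0]+290
    print(v,dk.tolist()[:1],dk.tolist()[-1:],len(dk),g[[0,-1]] if len(g) else '')
E
```

```text
{'clock': 9.45, 'eef_pos': [0.5457, 0.2019, 0.3689], 'wrist_force': [-0.5398, 0.4776, -1.1278], 'ft_torque': [-0.0811, 0.031, -0.0512], 'finger_gap': 0.0087, 'grip_force': 58.5739, 'joint_pos': [0.2349, 0.3077, 1.5496, -0.0001, 1.2838, -0.061]}
[[-0.2916, 0.9565, 0.0005], [0.9565, 0.2916, 0.0], [-0.0001, 0.0005, -1.0]]
118 [] [] 0 
120 [] [] 0 
122 [] [] 0 
124 [] [] 0 
126 [] [] 0 
128 [] [] 0 
130 [303] [339] 11 
132 [300] [341] 33 
134 [300] [341] 32 [317 323]
136 [300] [341] 32 [317 324]
138 [300] [341] 34 [317 324]
140 [300] [341] 32 [317 324]
142 [300] [341] 32 [316 325]
144 [300] [341] 32 [316 325]
```

>>> carry_out --increments '[[[0, 0, 2], [0, 0, 0], 0], [[0, 0, 2], [0, 0, 0], 0], [[0, 0, 2], [0, 0, 0], 0], [[0, 0, 2], [0, 0, 0], 0], [[0, 0, 2], [0, 0, 0], 0], [[0, 0, 2], [0, 0, 0], 0], [[0, 0, 3], [0, 0, 0], 0], [[0, 0, 3], [0, 0, 0], 0], [[0, 0, 2], [0, 0, 0], 0], [[0, 0, 0], [0, 0, 0], 0]]'

```text
clock: 10.45
eef_pos: [0.5455, 0.2019, 0.3482]
ee_rot: [[-0.292, 0.957, -0.001], [0.957, 0.292, -0.0], [-0.0, -0.001, -1.0]]
wrist_force: [-0.0, -0.7, -1.3]
finger_gap: 0.009
grip_force: 58.6
```

>>> carry_out --increments '[[[0, 0, 3], [0, 0, 0], 0], [[0, 0, 3], [0, 0, 0], 0], [[0, 0, 3], [0, 0, 0], 0], [[0, 0, 3], [0, 0, 0], 0], [[0, 0, 3], [0, 0, 0], 0], [[0, 0, 3], [0, 0, 0], 0], [[0, 0, 3], [0, 0, 0], 0], [[0, 0, 3], [0, 0, 0], 0], [[0, 0, 2], [0, 0, 0], 0], [[0, 0, 0], [0, 0, 0], 0]]'

```text
clock: 11.45
eef_pos: [0.5455, 0.2019, 0.3223]
ee_rot: [[-0.292, 0.957, -0.001], [0.957, 0.292, -0.0], [-0.0, -0.001, -1.0]]
wrist_force: [0.4, -0.7, -1.7]
finger_gap: 0.009
grip_force: 58.6
```

>>> carry_out --increments '[[[0, 0, 3], [0, 0, 0], 0], [[0, 0, 4], [0, 0, 0], 0], [[0, 0, 4], [0, 0, 0], 0], [[0, 0, 4], [0, 0, 0], 0], [[0, 0, 4], [0, 0, 0], 0], [[0, 0, 4], [0, 0, 0], 0], [[0, 0, 4], [0, 0, 0], 0], [[0, 0, 4], [0, 0, 0], 0], [[0, 0, 3], [0, 0, 0], 0], [[0, 0, 1], [0, 0, 0], 0]]'

```text
clock: 12.45
eef_pos: [0.5455, 0.2019, 0.2872]
ee_rot: [[-0.292, 0.957, -0.001], [0.957, 0.292, -0.0], [-0.0, -0.001, -1.0]]
wrist_force: [0.2, -0.7, -1.4]
finger_gap: 0.0092
grip_force: 58.6
```

>>> carry_out --increments '[[[0, 0, 1], [0, 0, 0], 0], [[0, 0, 1], [0, 0, 0], 0], [[0, 0, 1], [0, 0, 0], 0], [[0, 0, 1], [0, 0, 0], 0], [[0, 0, 0.5], [0, 0, 0], 0], [[0, 0, 0], [0, 0, 0], 0], [[0, 0, 0], [0, 0, 0], 0], [[0, 0, 0], [0, 0, 0], 0], [[0, 0, 0], [0, 0, 0], 0], [[0, 0, 0], [0, 0, 0], 0]]'

```text
clock: 13.45
eef_pos: [0.5456, 0.2019, 0.2832]
ee_rot: [[-0.292, 0.957, 0.0], [0.957, 0.292, -0.0], [-0.0, 0.0, -1.0]]
wrist_force: [-0.2, -0.2, -1.5]
finger_gap: 0.0091
grip_force: 58.6
```

Not yet in contact; one more mm or two.

>>> carry_out --increments '[[[0, 0, 0.5], [0, 0, 0], 0], [[0, 0, 0.5], [0, 0, 0], 0], [[0, 0, 0.5], [0, 0, 0], 0], [[0, 0, 0], [0, 0, 0], 0], [[0, 0, 0], [0, 0, 0], 0], [[0, 0, 0], [0, 0, 0], 0], [[0, 0, 0], [0, 0, 0], 0], [[0, 0, 0], [0, 0, 0], 0], [[0, 0, 0], [0, 0, 0], 0], [[0, 0, 0], [0, 0, 0], 0]]'

```text
clock: 14.45
eef_pos: [0.5456, 0.2019, 0.2821]
ee_rot: [[-0.292, 0.957, 0.0], [0.957, 0.292, 0.0], [-0.0, 0.0, -1.0]]
wrist_force: [-1.0, -0.1, 5.4]
finger_gap: 0.0093
grip_force: 59.7
```

>>> carry_out --increments '[[[0, 0, 0], [0, 0, 0], 0.5], [[0, 0, 0], [0, 0, 0], 0.5], [[0, 0, 0], [0, 0, 0], 0.5], [[0, 0, 0], [0, 0, 0], 0.5], [[0, 0, 0], [0, 0, 0], 0.5], [[0, 0, 0], [0, 0, 0], 0.5], [[0, 0, -5], [0, 0, 0], 0.5], [[0, 0, -15], [0, 0, 0], 0.5], [[0, 0, -30], [0, 0, 0], 0.5], [[0, 0, -30], [0, 0, 0], 0.5]]'

```text
clock: 15.45
eef_pos: [0.5454, 0.2018, 0.3624]
ee_rot: [[-0.292, 0.957, -0.001], [0.957, 0.292, -0.0], [0.0, -0.001, -1.0]]
wrist_force: [0.7, -0.1, -0.6]
finger_gap: 0.0426
grip_force: 0.0
```

>>> carry_out --increments '[[[0, 0, -30], [0, 0, 0], 0], [[0, 0, -10], [0, 0, 0], 0], [[0, 0, 0], [0, 0, 0], 0], [[0, 0, 0], [0, 0, 0], 0], [[0, 0, 0], [0, 0, 0], 0], [[0, 0, 0], [0, 0, 0], 0], [[0, 0, 0], [0, 0, 0], 0], [[0, 0, 0], [0, 0, 0], 0], [[0, 0, 0], [0, 0, 0], 0], [[0, 0, 0], [0, 0, 0], 0]]'

```text
clock: 16.45
eef_pos: [0.5456, 0.2019, 0.4016]
ee_rot: [[-0.292, 0.957, -0.0], [0.957, 0.292, -0.0], [-0.0, -0.0, -1.0]]
wrist_force: [-0.2, -0.5, 0.5]
finger_gap: -0.0002
grip_force: 0.0
```

```bash
python3 - <<'E'
from h import *
c=cap('wrist','w6.png');st()
cv2.imwrite('pics/w6b.png',c['pixels'][:,:,::-1])
E
```

```text
{'clock': 16.5, 'eef_pos': [0.5456, 0.2019, 0.4017], 'wrist_force': [0.6491, -0.1947, 0.3452], 'ft_torque': [-0.0018, 0.0566, -0.0278], 'finger_gap': 0.0001, 'grip_force': 0.0, 'joint_pos': [0.2349, 0.2877, 1.4955, -0.0001, 1.3583, -0.061]}
[[-0.2916, 0.9565, 0.0001], [0.9565, 0.2916, -0.0001], [-0.0001, 0.0001, -1.0]]
```

View pics/w6b.png

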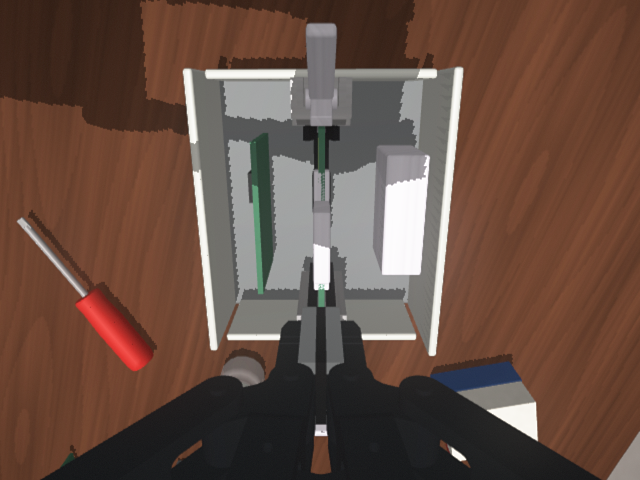

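>>> carry_out --increments '[[[15, 0, 0], [0, 0, 0], 0], [[30, 0, 0], [0, 0, 0], 0], [[35, 0, 0], [0, 0, 0], 0], [[35, 0, 0], [0, 0, 0], 0], [[20, 0, 0], [0, 0, 0], 0], [[5, 0, 10], [0, 0, 0], 0], [[0, 0, 25], [0, 0, 0], 0], [[0, 0, 30], [0, 0, 0], 0], [[0, 0, 16], [0, 0, 0], 0], [[0, 0, 5], [0, 0, 0], 0]]'

```text
clock: 17.5
eef_pos: [0.5039, 0.335, 0.3128]
ee_rot: [[-0.291, 0.957, -0.005], [0.957, 0.291, -0.003], [-0.001, -0.005, -1.0]]
wrist_force: [-0.4, -0.0, 0.7]
finger_gap: 0.0
grip_force: 0.0
```

>>> carry_out --increments '[[[0, 0, 0], [0, 0, 0], 0], [[-1, 0, 0], [0, 0, 0], 0], [[-2, 0, 0], [0, 0, 0], 0], [[-2, 0, 0], [0, 0, 0], 0], [[-2, 0, 0], [0, 0, 0], 0], [[-2, 0, 0], [0, 0, 0], 0], [[-2, 0, 0], [0, 0, 0], 0], [[-2, 0, 0], [0, 0, 0], 0], [[-2, 0, 0], [0, 0, 0], 0], [[-2, 0, 0], [0, 0, 0], 0]]'

```text
clock: 18.5
eef_pos: [0.5095, 0.3203, 0.3157]
ee_rot: [[-0.291, 0.957, -0.001], [0.957, 0.291, 0.003], [0.003, 0.0, -1.0]]
wrist_force: [-1.5, 5.4, 0.9]
finger_gap: 0.0002
grip_force: 3.0
```

>>> carry_out --increments '[[[-2, 0, 0], [0, 0, 0], 0], [[-2.5, 0, 0], [0, 0, 0], 0], [[-2.5, 0, 0], [0, 0, 0], 0], [[-2.5, 0, 0], [0, 0, 0], 0], [[-2.5, 0, 0], [0, 0, 0], 0], [[-2.5, 0, 0], [0, 0, 0], 0], [[-2.5, 0, 0], [0, 0, 0], 0], [[-2.5, 0, 0], [0, 0, 0], 0], [[-2.5, 0, 0], [0, 0, 0], 0], [[-2.5, 0, 0], [0, 0, 0], 0]]'

```text
clock: 19.5
eef_pos: [0.517, 0.2975, 0.317]
ee_rot: [[-0.291, 0.957, 0.002], [0.957, 0.291, 0.005], [0.004, 0.003, -1.0]]
wrist_force: [-1.3, 4.8, 4.2]
finger_gap: 0.0001
grip_force: 2.7
```

>>> carry_out --increments '[[[-1.5, 0, 0], [0, 0, 0], 0], [[-1.5, 0, 0], [0, 0, 0], 0], [[-1.5, 0, 0], [0, 0, 0], 0], [[-1.5, 0, 0], [0, 0, 0], 0], [[-1.5, 0, 0], [0, 0, 0], 0], [[-1.5, 0, 0], [0, 0, 0], 0], [[-1.5, 0, 0], [0, 0, 0], 0], [[-1.5, 0, 0], [0, 0, 0], 0], [[-1.5, 0, 0], [0, 0, 0], 0], [[-1.5, 0, 0], [0, 0, 0], 0]]'

```text
clock: 20.5
eef_pos: [0.5213, 0.2831, 0.3164]
ee_rot: [[-0.291, 0.957, 0.001], [0.957, 0.291, 0.004], [0.004, 0.002, -1.0]]
wrist_force: [-1.5, 7.5, 2.8]
finger_gap: -0.0004
grip_force: 3.5
```

>>> carry_out --increments '[[[-1, 0, 0], [0, 0, 0], 0], [[-1, 0, 0], [0, 0, 0], 0], [[-1, 0, 0], [0, 0, 0], 0], [[-1, 0, 0], [0, 0, 0], 0], [[-1, 0, 0], [0, 0, 0], 0], [[-1, 0, 0], [0, 0, 0], 0], [[-1, 0, 0], [0, 0, 0], 0], [[-1, 0, 0], [0, 0, 0], 0], [[0, 0, 0], [0, 0, 0], 0], [[0, 0, 0], [0, 0, 0], 0]]'

```text
clock: 21.5
eef_pos: [0.5235, 0.2759, 0.3153]
ee_rot: [[-0.291, 0.957, -0.0], [0.957, 0.291, 0.005], [0.005, 0.001, -1.0]]
wrist_force: [-0.7, 8.4, -1.6]
finger_gap: -0.0002
grip_force: 3.5
```

>>> carry_out --increments '[[[-0.7, 0, 0], [0, 0, 0], 0], [[-0.7, 0, 0], [0, 0, 0], 0], [[-0.7, 0, 0], [0, 0, 0], 0], [[-0.7, 0, 0], [0, 0, 0], 0], [[-0.7, 0, 0], [0, 0, 0], 0], [[-0.5, 0, 0], [0, 0, 0], 0], [[0, 0, 0], [0, 0, 0], 0], [[0, 0, 0], [0, 0, 0], 0], [[0, 0, 0], [0, 0, 0], 0], [[0, 0, 0], [0, 0, 0], 0]]'

```text
clock: 22.5
eef_pos: [0.5242, 0.2726, 0.3152]
ee_rot: [[-0.291, 0.957, -0.001], [0.957, 0.291, 0.007], [0.007, 0.001, -1.0]]
wrist_force: [-2.0, 11.3, -2.3]
finger_gap: 0.0001
grip_force: 4.4
```

>>> carry_out --increments '[[[-0.6, 0, 0], [0, 0, 0], 0], [[-0.6, 0, 0], [0, 0, 0], 0], [[-0.6, 0, 0], [0, 0, 0], 0], [[-0.6, 0, 0], [0, 0, 0], 0], [[-0.6, 0, 0], [0, 0, 0], 0], [[0, 0, 0], [0, 0, 0], 0], [[0, 0, 0], [0, 0, 0], 0], [[0, 0, 0], [0, 0, 0], 0], [[0, 0, 0], [0, 0, 0], 0], [[0, 0, 0], [0, 0, 0], 0]]'

```text
clock: 23.5
eef_pos: [0.5248, 0.27, 0.3152]
ee_rot: [[-0.291, 0.957, -0.002], [0.957, 0.291, 0.007], [0.008, 0.0, -1.0]]
wrist_force: [-2.2, 11.6, -1.6]
finger_gap: -0.0001
grip_force: 4.7
```

>>> carry_out --increments '[[[-0.5, 0, 0], [0, 0, 0], 0], [[-0.5, 0, 0], [0, 0, 0], 0], [[-0.5, 0, 0], [0, 0, 0], 0], [[-0.5, 0, 0], [0, 0, 0], 0], [[0, 0, 0], [0, 0, 0], 0], [[0, 0, 0], [0, 0, 0], 0], [[0, 0, 0], [0, 0, 0], 0], [[0, 0, 0], [0, 0, 0], 0], [[0, 0, 0], [0, 0, 0], 0], [[0, 0, 0], [0, 0, 0], 0]]'

```text
clock: 24.5
eef_pos: [0.5253, 0.2683, 0.3153]
ee_rot: [[-0.291, 0.957, -0.002], [0.957, 0.291, 0.008], [0.008, -0.0, -1.0]]
wrist_force: [-3.4, 11.9, -0.9]
finger_gap: 0.0002
grip_force: 4.9
```

>>> carry_out --increments '[[[-0.5, 0, 0], [0, 0, 0], 0], [[-0.5, 0, 0], [0, 0, 0], 0], [[-0.5, 0, 0], [0, 0, 0], 0], [[0, 0, 0], [0, 0, 0], 0], [[0, 0, 0], [0, 0, 0], 0], [[0, 0, 0], [0, 0, 0], 0], [[0, 0, 0], [0, 0, 0], 0], [[0, 0, 0], [0, 0, 0], 0], [[0, 0, 0], [0, 0, 0], 0], [[0, 0, 0], [0, 0, 0], 0]]'

```text
clock: 25.5
eef_pos: [0.5256, 0.267, 0.3153]
ee_rot: [[-0.29, 0.957, -0.003], [0.957, 0.291, 0.008], [0.009, -0.0, -1.0]]
wrist_force: [-3.0, 12.4, -1.4]
finger_gap: 0.0002
grip_force: 5.2
```

>>> carry_out --increments '[[[-0.5, 0, 0], [0, 0, 0], 0], [[-0.5, 0, 0], [0, 0, 0], 0], [[-0.5, 0, 0], [0, 0, 0], 0], [[0, 0, 0], [0, 0, 0], 0], [[0, 0, 0], [0, 0, 0], 0], [[0, 0, 0], [0, 0, 0], 0], [[0, 0, 0], [0, 0, 0], 0], [[0, 0, 0], [0, 0, 0], 0], [[0, 0, 0], [0, 0, 0], 0], [[0, 0, 0], [0, 0, 0], 0]]'

```text
clock: 26.5
eef_pos: [0.5259, 0.2657, 0.3154]
ee_rot: [[-0.29, 0.957, -0.003], [0.957, 0.29, 0.009], [0.009, -0.0, -1.0]]
wrist_force: [-4.0, 13.1, -1.0]
finger_gap: 0.0
grip_force: 5.4
```

>>> carry_out --increments '[[[-0.5, 0, 0], [0, 0, 0], 0], [[-0.5, 0, 0], [0, 0, 0], 0], [[-0.5, 0, 0], [0, 0, 0], 0], [[0, 0, 0], [0, 0, 0], 0], [[0, 0, 0], [0, 0, 0], 0], [[0, 0, 0], [0, 0, 0], 0], [[0, 0, 0], [0, 0, 0], 0], [[0, 0, 0], [0, 0, 0], 0], [[0, 0, 0], [0, 0, 0], 0], [[0, 0, 0], [0, 0, 0], 0]]'

```text
clock: 27.5
eef_pos: [0.5261, 0.2651, 0.3154]
ee_rot: [[-0.29, 0.957, -0.004], [0.957, 0.29, 0.011], [0.012, -0.0, -1.0]]
wrist_force: [-3.9, 15.7, -0.9]
finger_gap: 0.0
grip_force: 6.6
```

>>> carry_out --increments '[[[-0.5, 0, 0], [0, 0, 0], 0], [[-0.5, 0, 0], [0, 0, 0], 0], [[-0.5, 0, 0], [0, 0, 0], 0], [[0, 0, 0], [0, 0, 0], 0], [[0, 0, 0], [0, 0, 0], 0], [[0, 0, 0], [0, 0, 0], 0], [[0, 0, 0], [0, 0, 0], 0], [[0, 0, 0], [0, 0, 0], 0], [[0, 0, 0], [0, 0, 0], 0], [[0, 0, 0], [0, 0, 0], 0]]'

```text
clock: 28.5
eef_pos: [0.5263, 0.2645, 0.3153]
ee_rot: [[-0.29, 0.957, -0.004], [0.957, 0.29, 0.014], [0.014, -0.0, -1.0]]
wrist_force: [-4.9, 18.8, -0.9]
finger_gap: 0.0
grip_force: 7.8
```

>>> carry_out --increments '[[[4, 0, 0], [0, 0, 0], 0], [[8, 0, 0], [0, 0, 0], 0], [[10, 0, 0], [0, 0, 0], 0], [[5, 0, -10], [0, 0, 0], 0], [[0, 0, -25], [0, 0, 0], 0], [[0, 0, -30], [0, 0, 0], 0], [[0, 0, -20], [0, 0, 0], 0], [[-20, 0, 0], [0, 0, 0], 0], [[-35, 0, 0], [0, 0, 0], 0], [[-40, 0, 0], [0, 0, 0], 0]]'

```text
clock: 29.5
eef_pos: [0.5477, 0.1943, 0.4018]
ee_rot: [[-0.294, 0.956, 0.002], [0.956, 0.294, -0.0], [-0.001, 0.001, -1.0]]
wrist_force: [1.0, 0.2, -0.4]
finger_gap: 0.0001
grip_force: 0.0
```

>>> carry_out --increments '[[[-40, 0, 0], [0, 0, 0], 0], [[-40, 0, 0], [0, 0, 0], 0], [[-30, 0, 0], [0, 0, 0], 0], [[-15, 0, 0], [0, 0, 0], 0], [[0, 0, 0], [0, 0, 0], 0], [[0, 0, 0], [0, 0, 0], 0], [[0, 0, 0], [0, 0, 0], 0], [[0, 0, 0], [0, 0, 0], 0], [[0, 0, 0], [0, 0, 0], 0], [[0, 0, 0], [0, 0, 0], 0]]'

```text
clock: 30.5
eef_pos: [0.584, 0.0759, 0.4007]
ee_rot: [[-0.293, 0.956, -0.0], [0.956, 0.293, -0.0], [-0.0, -0.0, -1.0]]
wrist_force: [0.7, -0.1, 0.5]
finger_gap: -0.0002
grip_force: 0.0
```

```bash
python3 - <<'E'
from h import *
c=cap('wrist','w7.png');st()
o=env.get_obs();a=np.array([-.2915,.9566]);d=np.array(o['eef_pos'][:2])-[.5464,.2];print('y_an',d@a,'x_an',d@[a[1],-a[0]])
E
```

```text
{'clock': 30.55, 'eef_pos': [0.5841, 0.0757, 0.4007], 'wrist_force': [-0.3367, 0.1092, -0.0731], 'ft_torque': [0.0201, -0.0038, -0.0165], 'finger_gap': -0.0001, 'grip_force': 0.0, 'joint_pos': [0.0108, 0.2991, 1.4814, -0.0, 1.3611, -0.2859]}
[[-0.2924, 0.9563, -0.0001], [0.9563, 0.2924, -0.0], [-0.0, -0.0001, -1.0]]
y_an -0.12988981973537758 x_an -0.00020221287350396722
```

View pics/w7.png

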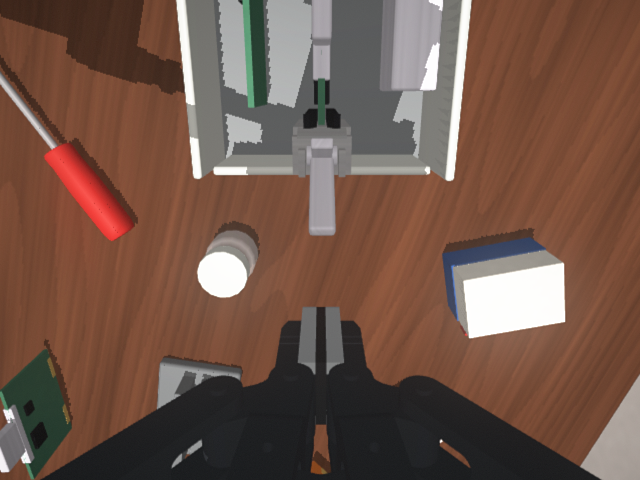

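The right lever tip (320,232) lies straight ahead of the closed fingers (320,315); cup and boxes are clear on either side.

>>> carry_out --increments '[[[-6, 0, 0], [0, 0, 0], 0], [[-4, 0, 10], [0, 0, 0], 0], [[0, 0, 25], [0, 0, 0], 0], [[0, 0, 30], [0, 0, 0], 0], [[0, 0, 15], [0, 0, 0], 0], [[0, 0, 5], [0, 0, 0], 0], [[0, 0, 0], [0, 0, 0], 0], [[2, 0, 0], [0, 0, 0], 0], [[2, 0, 0], [0, 0, 0], 0], [[2, 0, 0], [0, 0, 0], 0]]'

```text
clock: 31.55
eef_pos: [0.5856, 0.0715, 0.3167]
ee_rot: [[-0.292, 0.957, 0.002], [0.957, 0.292, -0.0], [-0.001, 0.002, -1.0]]
wrist_force: [0.2, 0.6, 0.1]
finger_gap: 0.0001
grip_force: 0.0
```

>>> carry_out --increments '[[[2, 0, 0], [0, 0, 0], 0], [[2, 0, 0], [0, 0, 0], 0], [[2, 0, 0], [0, 0, 0], 0], [[2, 0, 0], [0, 0, 0], 0], [[2, 0, 0], [0, 0, 0], 0], [[2, 0, 0], [0, 0, 0], 0], [[2, 0, 0], [0, 0, 0], 0], [[2, 0, 0], [0, 0, 0], 0], [[2, 0, 0], [0, 0, 0], 0], [[2, 0, 0], [0, 0, 0], 0]]'

```text
clock: 32.55
eef_pos: [0.5809, 0.0884, 0.3177]
ee_rot: [[-0.292, 0.956, 0.006], [0.956, 0.292, -0.006], [-0.007, 0.004, -1.0]]
wrist_force: [1.5, -6.7, 4.9]
finger_gap: 0.0001
grip_force: 4.0
```

>>> carry_out --increments '[[[2.5, 0, 0], [0, 0, 0], 0], [[2.5, 0, 0], [0, 0, 0], 0], [[2.5, 0, 0], [0, 0, 0], 0], [[2.5, 0, 0], [0, 0, 0], 0], [[2.5, 0, 0], [0, 0, 0], 0], [[2.5, 0, 0], [0, 0, 0], 0], [[2.5, 0, 0], [0, 0, 0], 0], [[2.5, 0, 0], [0, 0, 0], 0], [[2.5, 0, 0], [0, 0, 0], 0], [[2, 0, 0], [0, 0, 0], 0]]'

```text
clock: 33.55
eef_pos: [0.5736, 0.1125, 0.317]
ee_rot: [[-0.292, 0.956, 0.005], [0.956, 0.292, -0.004], [-0.006, 0.003, -1.0]]
wrist_force: [1.4, -6.5, 4.4]
finger_gap: 0.0002
grip_force: 3.5
```

>>> carry_out --increments '[[[1.5, 0, 0], [0, 0, 0], 0], [[1.5, 0, 0], [0, 0, 0], 0], [[1, 0, 0], [0, 0, 0], 0], [[1, 0, 0], [0, 0, 0], 0], [[1, 0, 0], [0, 0, 0], 0], [[1, 0, 0], [0, 0, 0], 0], [[1, 0, 0], [0, 0, 0], 0], [[1, 0, 0], [0, 0, 0], 0], [[1, 0, 0], [0, 0, 0], 0], [[1, 0, 0], [0, 0, 0], 0]]'

```text
clock: 34.55
eef_pos: [0.5704, 0.1228, 0.3158]
ee_rot: [[-0.292, 0.956, 0.004], [0.956, 0.292, -0.005], [-0.006, 0.002, -1.0]]
wrist_force: [3.6, -7.4, -2.0]
finger_gap: -0.0001
grip_force: 3.1
```

>>> carry_out --increments '[[[0.7, 0, 0], [0, 0, 0], 0], [[0.7, 0, 0], [0, 0, 0], 0], [[0.7, 0, 0], [0, 0, 0], 0], [[0.7, 0, 0], [0, 0, 0], 0], [[0.7, 0, 0], [0, 0, 0], 0], [[0.7, 0, 0], [0, 0, 0], 0], [[0.7, 0, 0], [0, 0, 0], 0], [[0.7, 0, 0], [0, 0, 0], 0], [[0, 0, 0], [0, 0, 0], 0], [[0, 0, 0], [0, 0, 0], 0]]'

```text
clock: 35.55
eef_pos: [0.5685, 0.1281, 0.3157]
ee_rot: [[-0.292, 0.956, 0.003], [0.956, 0.292, -0.005], [-0.005, 0.001, -1.0]]
wrist_force: [2.7, -6.7, -0.7]
finger_gap: -0.0002
grip_force: 2.8
```

>>> carry_out --increments '[[[0.6, 0, 0], [0, 0, 0], 0], [[0.6, 0, 0], [0, 0, 0], 0], [[0.6, 0, 0], [0, 0, 0], 0], [[0.6, 0, 0], [0, 0, 0], 0], [[0.6, 0, 0], [0, 0, 0], 0], [[0, 0, 0], [0, 0, 0], 0], [[0, 0, 0], [0, 0, 0], 0], [[0, 0, 0], [0, 0, 0], 0], [[0, 0, 0], [0, 0, 0], 0], [[0, 0, 0], [0, 0, 0], 0]]'

```text
clock: 36.55
eef_pos: [0.5675, 0.131, 0.3158]
ee_rot: [[-0.292, 0.956, 0.002], [0.956, 0.292, -0.005], [-0.005, 0.001, -1.0]]
wrist_force: [1.6, -6.3, -1.3]
finger_gap: 0.0001
grip_force: 2.8
```

>>> carry_out --increments '[[[0.5, 0, 0], [0, 0, 0], 0], [[0.5, 0, 0], [0, 0, 0], 0], [[0.5, 0, 0], [0, 0, 0], 0], [[0.5, 0, 0], [0, 0, 0], 0], [[0, 0, 0], [0, 0, 0], 0], [[0, 0, 0], [0, 0, 0], 0], [[0, 0, 0], [0, 0, 0], 0], [[0, 0, 0], [0, 0, 0], 0], [[0, 0, 0], [0, 0, 0], 0], [[0, 0, 0], [0, 0, 0], 0]]'

```text
clock: 37.55
eef_pos: [0.5671, 0.1325, 0.3158]
ee_rot: [[-0.292, 0.956, 0.003], [0.956, 0.292, -0.006], [-0.006, 0.001, -1.0]]
wrist_force: [2.7, -7.8, -0.3]
finger_gap: 0.0001
grip_force: 3.3
```

>>> carry_out --increments '[[[0.5, 0, 0], [0, 0, 0], 0], [[0.5, 0, 0], [0, 0, 0], 0], [[0.5, 0, 0], [0, 0, 0], 0], [[0, 0, 0], [0, 0, 0], 0], [[0, 0, 0], [0, 0, 0], 0], [[0, 0, 0], [0, 0, 0], 0], [[0, 0, 0], [0, 0, 0], 0], [[0, 0, 0], [0, 0, 0], 0], [[0, 0, 0], [0, 0, 0], 0], [[0, 0, 0], [0, 0, 0], 0]]'

```text
clock: 38.55
eef_pos: [0.5668, 0.1334, 0.3159]
ee_rot: [[-0.293, 0.956, 0.003], [0.956, 0.293, -0.007], [-0.008, 0.001, -1.0]]
wrist_force: [2.3, -8.5, -1.1]
finger_gap: 0.0
grip_force: 4.0
```

>>> carry_out --increments '[[[0.5, 0, 0], [0, 0, 0], 0], [[0.5, 0, 0], [0, 0, 0], 0], [[0.5, 0, 0], [0, 0, 0], 0], [[0.5, 0, 0], [0, 0, 0], 0], [[0, 0, 0], [0, 0, 0], 0], [[0, 0, 0], [0, 0, 0], 0], [[0, 0, 0], [0, 0, 0], 0], [[0, 0, 0], [0, 0, 0], 0], [[0, 0, 0], [0, 0, 0], 0], [[0, 0, 0], [0, 0, 0], 0]]'

```text
clock: 39.55
eef_pos: [0.5664, 0.1347, 0.316]
ee_rot: [[-0.293, 0.956, 0.004], [0.956, 0.293, -0.009], [-0.01, 0.001, -1.0]]
wrist_force: [3.5, -11.5, -0.4]
finger_gap: -0.0001
grip_force: 5.0
```

>>> carry_out --increments '[[[0.5, 0, 0], [0, 0, 0], 0], [[0.5, 0, 0], [0, 0, 0], 0], [[0.5, 0, 0], [0, 0, 0], 0], [[0, 0, 0], [0, 0, 0], 0], [[0, 0, 0], [0, 0, 0], 0], [[0, 0, 0], [0, 0, 0], 0], [[0, 0, 0], [0, 0, 0], 0], [[0, 0, 0], [0, 0, 0], 0], [[0, 0, 0], [0, 0, 0], 0], [[0, 0, 0], [0, 0, 0], 0]]'

```text
clock: 40.55
eef_pos: [0.5662, 0.1353, 0.3159]
ee_rot: [[-0.293, 0.956, 0.004], [0.956, 0.293, -0.011], [-0.012, 0.001, -1.0]]
wrist_force: [4.8, -15.9, -0.9]
finger_gap: 0.0001
grip_force: 6.0
```

>>> carry_out --increments '[[[0.5, 0, 0], [0, 0, 0], 0], [[0.5, 0, 0], [0, 0, 0], 0], [[0.5, 0, 0], [0, 0, 0], 0], [[0.5, 0, 0], [0, 0, 0], 0], [[0, 0, 0], [0, 0, 0], 0], [[0, 0, 0], [0, 0, 0], 0], [[0, 0, 0], [0, 0, 0], 0], [[0, 0, 0], [0, 0, 0], 0], [[0, 0, 0], [0, 0, 0], 0], [[0, 0, 0], [0, 0, 0], 0]]'

```text
clock: 41.55
eef_pos: [0.566, 0.1361, 0.316]
ee_rot: [[-0.293, 0.956, 0.005], [0.956, 0.294, -0.014], [-0.015, 0.001, -1.0]]
wrist_force: [5.0, -17.9, -1.4]
finger_gap: -0.0003
grip_force: 7.5
```

>>> carry_out --increments '[[[0.5, 0, 0], [0, 0, 0], 0], [[0.5, 0, 0], [0, 0, 0], 0], [[0.5, 0, 0], [0, 0, 0], 0], [[0, 0, 0], [0, 0, 0], 0], [[0, 0, 0], [0, 0, 0], 0], [[0, 0, 0], [0, 0, 0], 0], [[0, 0, 0], [0, 0, 0], 0], [[0, 0, 0], [0, 0, 0], 0], [[0, 0, 0], [0, 0, 0], 0], [[0, 0, 0], [0, 0, 0], 0]]'

```text
clock: 42.55
eef_pos: [0.5659, 0.1368, 0.3161]
ee_rot: [[-0.294, 0.956, 0.006], [0.956, 0.294, -0.017], [-0.018, 0.001, -1.0]]
wrist_force: [6.3, -21.1, -1.1]
finger_gap: 0.0002
grip_force: 8.7
```

```bash
cat > q.py <<'E'
from h import *
o=env.get_obs();a=np.array([-.2915,.9566]);R=np.array(o['ee_rot']);p=np.array(o['eef_pos']);t=p+.173*R[:,2]
d=t[:2]-[.5464,.2];print('tip y_an',(d@a*1e3).round(2),'x_an',(d@[a[1],-a[0]]*1e3).round(2),'z',t[2].round(4),'F',np.round(o['wrist_force'],1),'F.a',np.array(o['wrist_force'])[:2]@a)
E
python3 q.py
```

```text
tip y_an -69.23 x_an 0.33 z 0.1431 F [  6.3 -21.1  -1.1] F.a -22.017980032879752
```

>>> carry_out --increments '[[[-4, 0, 0], [0, 0, 0], 0], [[-8, 0, 0], [0, 0, 0], 0], [[-12, 0, 0], [0, 0, 0], 0], [[-3, 0, -15], [0, 0, 0], 0], [[0, 0, -35], [0, 0, 0], 0], [[0, 0, -35], [0, 0, 0], 0], [[20, 0, 0], [0, 0, 0], 0], [[40, 0, 0], [0, 0, 0], 0], [[45, 0, 0], [0, 0, 0], 0], [[45, 0, 0], [0, 0, 0], 0]]'

```text
clock: 43.55
eef_pos: [0.5272, 0.2614, 0.4007]
ee_rot: [[-0.291, 0.957, -0.0], [0.957, 0.291, 0.001], [0.001, -0.0, -1.0]]
wrist_force: [0.5, -0.3, -0.4]
finger_gap: 0.0001
grip_force: 0.0
```

>>> carry_out --increments '[[[30, 0, 0], [0, 0, 0], 0], [[10, 0, 0], [0, 0, 0], 0], [[0, 0, 0], [0, 0, 0], 0], [[0, 0, 15], [0, 0, 0], 0], [[0, 0, 30], [0, 0, 0], 0], [[0, 0, 30], [0, 0, 0], 0], [[0, 0, 10], [0, 0, 0], 0], [[0, 0, 0], [0, 0, 0], 0], [[0, 0, 0], [0, 0, 0], 0], [[0, 0, 0], [0, 0, 0], 0]]'

```text
clock: 44.55
eef_pos: [0.5169, 0.2985, 0.3174]
ee_rot: [[-0.291, 0.957, 0.003], [0.957, 0.291, 0.001], [0.0, 0.003, -1.0]]
wrist_force: [0.1, 0.9, -0.1]
finger_gap: 0.0
grip_force: 0.0
```

```bash
python3 q.py
```

```text
tip y_an 102.83 x_an 1.06 z 0.1444 F [ 0.1  0.9 -0.1] F.a 0.8626775038056187
```

>>> carry_out --increments '[[[-5, 0, 0], [0, 0, 0], 0], [[-7, 0, 0], [0, 0, 0], 0], [[-6, 0, 0], [0, 0, 0], 0], [[-4, 0, 0], [0, 0, 0], 0], [[-3, 0, 0], [0, 0, 0], 0], [[-2, 0, 0], [0, 0, 0], 0], [[-2, 0, 0], [0, 0, 0], 0], [[-1, 0, 0], [0, 0, 0], 0], [[0, 0, 0], [0, 0, 0], 0], [[0, 0, 0], [0, 0, 0], 0]]'

```text
clock: 45.55
eef_pos: [0.5248, 0.27, 0.3156]
ee_rot: [[-0.292, 0.957, -0.0], [0.957, 0.292, 0.0], [0.0, -0.0, -1.0]]
wrist_force: [-0.8, -0.4, 0.3]
finger_gap: -0.0002
grip_force: 0.0
```

```bash
python3 q.py
```

```text
tip y_an 73.26 x_an -0.24 z 0.1426 F [-0.8 -0.4  0.3] F.a -0.12054647476540237
```

No contact at 73 mm, so the left lever is still in. Re-pressing it gently.

>>> carry_out --increments '[[[-1, 0, 0], [0, 0, 0], 0], [[-1, 0, 0], [0, 0, 0], 0], [[-1, 0, 0], [0, 0, 0], 0], [[-1, 0, 0], [0, 0, 0], 0], [[-1, 0, 0], [0, 0, 0], 0], [[-1, 0, 0], [0, 0, 0], 0], [[-1, 0, 0], [0, 0, 0], 0], [[0, 0, 0], [0, 0, 0], 0], [[0, 0, 0], [0, 0, 0], 0], [[0, 0, 0], [0, 0, 0], 0]]'

```text
clock: 46.55
eef_pos: [0.526, 0.2657, 0.3157]
ee_rot: [[-0.291, 0.957, -0.002], [0.957, 0.291, 0.007], [0.007, 0.0, -1.0]]
wrist_force: [-2.8, 10.2, -0.7]
finger_gap: -0.0002
grip_force: 4.2
```

```bash
python3 q.py
```

```text
tip y_an 70.13 x_an -0.26 z 0.1427 F [-2.8 10.2 -0.7] F.a 10.56826118365524
```

>>> carry_out --increments '[[[-0.5, 0, 0], [0, 0, 0], 0], [[-0.5, 0, 0], [0, 0, 0], 0], [[-0.5, 0, 0], [0, 0, 0], 0], [[-0.5, 0, 0], [0, 0, 0], 0], [[-0.5, 0, 0], [0, 0, 0], 0], [[-0.5, 0, 0], [0, 0, 0], 0], [[-0.5, 0, 0], [0, 0, 0], 0], [[-0.5, 0, 0], [0, 0, 0], 0], [[0, 0, 0], [0, 0, 0], 0], [[0, 0, 0], [0, 0, 0], 0]]'

```text
clock: 47.55
eef_pos: [0.5265, 0.2642, 0.3156]
ee_rot: [[-0.29, 0.957, -0.004], [0.957, 0.29, 0.014], [0.014, 0.001, -1.0]]
wrist_force: [-5.1, 18.7, -1.0]
finger_gap: 0.0002
grip_force: 7.3
```

```bash
python3 q.py
```

```text
tip y_an 69.73 x_an -0.25 z 0.1427 F [-5.1 18.7 -1. ] F.a 19.410047294380192
```

>>> carry_out --increments '[[[4, 0, 0], [0, 0, 0], 0], [[8, 0, 0], [0, 0, 0], 0], [[12, 0, 0], [0, 0, 0], 0], [[3, 0, -15], [0, 0, 0], 0], [[0, 0, -30], [0, 0, 0], 0], [[0, 0, -30], [0, 0, 0], 0], [[0, 0, -20], [0, 0, 0], 0], [[0, 0, 0], [0, 0, 0], 0], [[0, 0, 0], [0, 0, 0], 0], [[0, 0, 0], [0, 0, 0], 0]]'

```text
clock: 48.55
eef_pos: [0.5198, 0.285, 0.409]
ee_rot: [[-0.292, 0.957, -0.003], [0.957, 0.292, -0.001], [-0.001, -0.003, -1.0]]
wrist_force: [-0.3, -0.4, -0.2]
finger_gap: -0.0001
grip_force: 0.0
```

```bash
python3 - <<'E'
from h import *
st(); print(env.hand_in())
E
```

```text
{'clock': 48.55, 'eef_pos': [0.5198, 0.285, 0.409], 'wrist_force': [-0.2938, -0.3514, -0.2301], 'ft_torque': [-0.0024, 0.0197, -0.0099], 'finger_gap': -0.0001, 'grip_force': 0.0, 'joint_pos': [0.3844, 0.3014, 1.4573, -0.0004, 1.386, 0.0886]}
[[-0.2916, 0.9566, -0.0027], [0.9566, 0.2915, -0.0015], [-0.0006, -0.003, -1.0]]
the job is handed in; nothing more can be done
None
```

I slid the board down the guides onto its sockets, swung both levers in until I felt their stops (about 19–22 N), withdrew the hand and handed in at 48.6 s; that the board is fully home is judged from those stops, as I took no picture afterwards and no verdict came back.

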